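# Shut and lock the jewellery display case

## Robot

A 6-joint arm with a two-finger parallel gripper is mounted at the origin on the work surface. World frame = base frame: x ahead of the robot, y to its left, z up, the work surface at z = 0. Lengths are in mm, angles in degrees, forces in N, time in s.
With the tool pointing down it reaches from about 300 to 850 mm from the base axis. Payload 4.2 kg.
Tool frame: the origin (TCP) lies at the very end of the fingers, on their centre line; the grasp point (between the pads) lies 19 mm behind it; z points along the fingers, y is the direction in which the jaws open and shut (so a half turn about z gives the same grasp; the last joint's range is limited). The gripper opens to 91 mm and grips with 3 to 60 N. Pads are 32 mm wide; open, the fingers measure 118 mm over their backs; the gripper's body (76 mm by 178 mm) begins 60 mm behind the grasp point.
Start: joints at [-66.578, 18.312, 89.639, -0, 72.044, -1.146], TCP at [239.078, -522.958, 213.976] pointing down, gripper open.
Joint ranges: [-177.97, 177.97], [-48.28, 115.42], [12.27, 149.76], [-77.06, 257.06], [2.81, 150.46], [-146.56, 146.56]. Speed limits (degrees/s): [147.25, 147.25, 180, 180, 180, 180].

## Interface

Orientations are given as [roll, pitch, yaw] about the fixed x, y, z axes, in that order (R = Rz(yaw) Ry(pitch) Rx(roll)).
In Python, from workcell import env gives the robot as it stands. The module is installed in compiled form; this text tells all that it offers.
- The arm moves only by the tool arm_command, never from a script. Its argument "targets" is a list of rows, each a list of 5 numbers: the closure, from 0 (fully open) to 1 (shut), then the shift along the tool's x, y, z each as a share of 50 cm, from -1 to 1, then the turn about the tool's z as a share of pi/4 rad, from -1 to 1. A call has 1 to 8 rows; each row is the pose to reach, as a shift and turn from the pose measured when the call began, along the tool's axes at that moment; what a row does not reach only later rows make up. A row lasts 1/12 s, in which the tool goes at most 41.7 mm and 7.16 degrees, less where a joint would pass 70% of its speed; a pose out of reach is approached as far as the arm can. A call with a number of a shift or a turn outside -1 to 1 is refused whole. A call with a gripper value outside its range is refused whole. The fingers move at their own pace and stop on an object; "squeeze" is the grip in N (left out, the last holds). Time passes only in rows, so rows that repeat a pose let the fingers close. It gives the time, the measured TCP pose, the force and the opening at its end, in the units of the state.
- env.state(): the state, without advancing time (a new reading comes with each control period).
- env.grab_frame(name): name is "side" or "top"; returns the picture (400x640x3 uint8, red, green, blue); there is no depth.
- env.camera_params(name): a dict with "camera_matrix" (3x3 intrinsics, pixels), "R" (3x3) and "t" (3): a world point X has camera coordinates R X + t. Camera axes: x right, y down, z forward; pixel columns grow to the right and rows downward; lengths in mm; the calibration is good to about 2 mm. A picture is of the moment at which its call begins. camera_params takes no time and is no camera call.
- env.job_done(): hands the job in, once; it reports no verdict.
The state is a dict: "time_s": time; "qpos": joint angles; "qvel": joint speeds; "effort": joint torques, N m; "ee_pos": TCP position; "ee_rot": TCP orientation; "force": force on the tool from outside, world axes, zero at the start; "torque": the same for the moment, N m; "gripper_width": finger opening in mm.
Only numpy, scipy, OpenCV 4.12 (cv2) and the standard library are available. Lean on these libraries where they do the work, as an engineer would, in place of code of your own. Each camera call takes 0.05 s, during which the arm holds its last target.

## Task

Shut and lock the jewellery display case: push the sliding clear cover away from the robot by its blue ridge until it is fully home, then set the closed fingertips in the slot of the round latch and turn it a quarter turn clockwise to its stop, so that the red tongue lies across behind the cover. Use the fingertips only: do not lift the cover or pick anything up, and leave the other things where they stand.

Things in the scene. Friction and masses are not known exactly. Their poses are not given: they have to be found in the camera images.
- case: dark wooden display case fixed to the table, 290 mm along its x, 390 along y (y = -210 to +180), deck top 50 mm above the table. Origin on the table under the middle of the cover's track. Its +x is the way the cover closes (away from the robot, within 0.3 rad), +y to the robot's left, z up. Guide strips beside the track (y = +/-101) are 6 mm high; the far stop 14 mm.
- cover: loose sliding cover on the case: light wooden frame, 150 (x) x 190 (y) x 14 mm, of 20 mm bars round a clear pane, about 0.35 kg. Lies on the deck (frame top 64 mm above the table), slides along the case's x between guide strips with 2 mm play each side. Origin under its centre, axes as the case's. Shut against the far stop it is at x = +58 mm in the case's frame; it starts 78 to 112 mm short of that.
- cover_ridge (a point): centre of the blue push ridge that stands on the cover's near bar: 14 mm (x) x 70 (y) x 18 high, its top 82 mm above the table, its near face 3 mm in from the cover's near edge. Shut, it lies at x = -7, y = 0 mm in the case's frame. Axes as the case's.
- latch_slot (a point): centre of the slot floor of the round latch, on its axis, 70 mm above the table, at x = -26, y = -152 mm in the case's frame. A dark disc, 90 mm across, with two brass halves 18 mm high (tops 88 mm above the table); the slot between them is 34 mm wide, runs right across and is open at both ends. Turns with the latch: x runs along the slot, away from the tongue.
- tongue_tip (a point): end of the red tongue (cam) under the latch disc: 14 mm wide, 5 thick, reaching 80 mm from the axis in line with the slot, 61 mm above the table. Unlocked it points to the case's -x; locked to the case's +y, across the track just behind the near edge of the shut cover. While the cover is open the tongue strikes it and the latch cannot be locked.
- latch (a joint): angle of the latch in rad: 0 unlocked, 1.571 locked against its stop, growing clockwise seen from above; starts at 0 to 0.25. Turns stiffly (friction about 0.12 N m) and stays where it is left.
- ring_cone: bystander: small grey ring cone, 44 mm across, 55 mm tall, standing on the case's right-hand deck beyond the latch; origin under its centre
- ring_box: bystander: blue ring box, 45 x 45 x 35 mm, standing on the case's left-hand deck; origin under its centre
- cleaner: bystander: clear bottle with a blue cap, 54 mm across, 130 mm tall, on the table; origin under its centre
- pen_mug: bystander: white mug, 76 mm across, 85 mm tall, on the table; origin under its centre
- bead_jar: bystander: amber jar with a brass lid, 60 mm across, 70 mm tall, on the table; origin under its centre
- stone_tray: bystander: white divided tray, 110 x 80 x 22 mm, on the table; origin under its centre
- loupe: bystander: black magnifier, 32 mm across, 28 mm tall, on the table; origin under its centre
Not all that is in view belongs to the job. There is more than one size of the cover; the job needs the largest.

How it is judged:
By the outcome, as a careful person would: the job done as asked, in the order asked, and still so for the second after the job is handed in, with the robot touching nothing.
It also fails if it takes over 54 s, if anything falls off the work surface, if the arm or the gripper's body presses on something with over 40 N, if the wrist force passes 120 N, or if a joint passes its speed limit or range.

## Working session

There is one attempt and no reset: what is moved stays moved. The work goes in short steps, Python scripts to look and compute and a tool call to move; the robot and the scene stay as the last step left them, time stands still between calls to the robot, and variables do not carry over. Pictures are saved under pics/ and viewed, and the job is handed in when it is done.

Besides the shell and the picture viewer there is one more tool, called after "Request:" as name(argument=value, ...) on one line, values as JSON. arm_command: Moves the arm, as the interface text tells. Shift numbers are shares of 50 cm and turn numbers shares of pi/4 rad, none past 1 either way. Its arguments: {"type":"object","properties":{"targets":{"type":"array"},"squeeze":{"type":"number"}},"required":["targets"]}

```bash
mkdir -p pics; python3 - <<'E'
from workcell import env
import cv2
print(env.state())
for n in("side","top"):
    im=env.grab_frame(n); cv2.imwrite(f"pics/{n}0.png",im[:,:,::-1])
    print(n,env.camera_params(n))
E
```

```text
{'time_s': 0.0, 'qpos': array([-6.65752219e+01,  1.83532043e+01,  8.97085338e+01, -1.53096401e-03,
        7.20436388e+01, -1.14728102e+00]), 'qvel': array([ 0.07835361, -0.02486386, -0.00471075,  0.00067397,  0.03087146,
        0.04204167]), 'effort': array([-7.08728385e-04, -4.12464881e+01, -2.31975156e+01,  7.25385128e-02,
        4.56118758e-02, -1.74516681e-04]), 'ee_pos': array([ 238.87956445, -522.45768925,  213.09020121]), 'ee_rot': array([-1.79894615e+02, -6.54677260e-04,  2.45725319e+01]), 'force': array([-0.74767042,  0.33827969,  0.13796656]), 'torque': array([ 0.0117988 , -0.00455688, -0.03963939]), 'gripper_width': 91.41873351673716}
side {'camera_matrix': array([[433.55030302,   0.        , 317.46738868],
       [  0.        , 433.55030302, 199.69444907],
       [  0.        ,   0.        ,   1.        ]]), 'R': array([[-0.89170396, -0.45196848,  0.02425979],
       [-0.27900384,  0.50667028, -0.81574633],
       [ 0.35639991, -0.73417281, -0.57790084]]), 't': array([ 502.87405397,  221.01491309, 1052.01937784])}
top {'camera_matrix': array([[479.46473664,   0.        , 316.78986729],
       [  0.        , 479.46473664, 202.46460946],
       [  0.        ,   0.        ,   1.        ]]), 'R': array([[-0.02559426, -0.99956644, -0.01455539],
       [-0.99638538,  0.02668717, -0.08064725],
       [ 0.08100073,  0.01243867, -0.99663642]]), 't': array([  32.84943337,  559.97508919, 1438.80525845])}
```

View pics/top0.png

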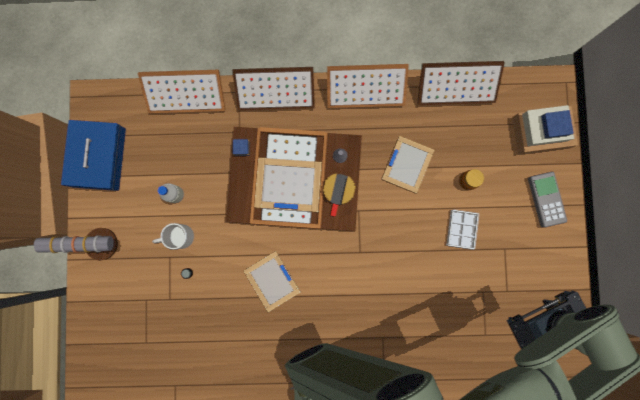

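View pics/side0.png

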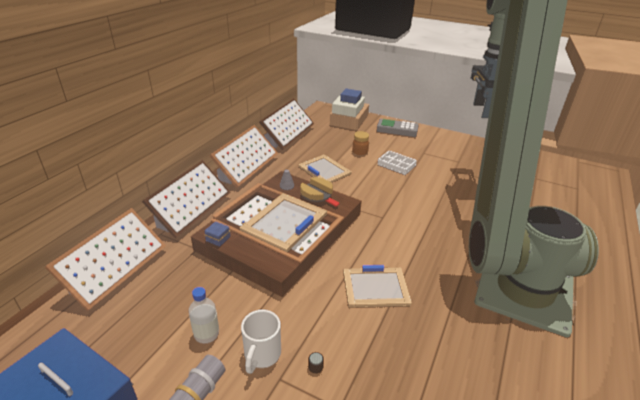

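The top view shows the case at about (295,180), the cover's blue ridge at (286,206), the brass latch at (339,188) and the red tongue at (335,210). The case is turned slightly clockwise. The small covers at (408,163) and (272,281) are decoys. Next I'll measure.

```bash
cat > h.py <<'E'
import numpy as np, cv2
from workcell import env
def ray(n,uv,z):
    p=env.camera_params(n);K,R,t=p["camera_matrix"],p["R"],p["t"]
    uv=np.atleast_2d(np.asarray(uv,float))
    d=(R.T@np.linalg.inv(K)@np.c_[uv,np.ones(len(uv))].T).T
    c=-R.T@t
    return c+d*((z-c[2])/d[:,2])[:,None]
def tri(uvs):
    A=[];b=[]
    for n,uv in uvs.items():
        p=env.camera_params(n);P=p["camera_matrix"]@np.c_[p["R"],p["t"]]
        for k in(0,1):
            r=uv[k]*P[2]-P[k];A.append(r[:3]);b.append(-r[3])
    return np.linalg.lstsq(np.array(A),np.array(b),rcond=None)[0]
def blobs(im,lo,hi,roi,amin=8):
    hsv=cv2.cvtColor(im,cv2.COLOR_RGB2HSV);x0,y0,x1,y1=roi
    m=np.zeros(im.shape[:2],np.uint8);m[y0:y1,x0:x1]=cv2.inRange(hsv,lo,hi)[y0:y1,x0:x1]
    n,l,s,c=cv2.connectedComponentsWithStats(m)
    return m,l,[(i,s[i].tolist(),c[i]) for i in range(1,n) if s[i,4]>=amin]
def case(n="top"): pass
E
python3 - <<'E'
from h import *
im=cv2.cvtColor(cv2.imread("pics/top0.png"),cv2.COLOR_BGR2RGB)
cr=im[115:245,215:375];cv2.imwrite("pics/topz.png",cv2.resize(cr,None,fx=4.6,fy=4.6,interpolation=cv2.INTER_CUBIC)[:,:,::-1])
si=cv2.cvtColor(cv2.imread("pics/side0.png"),cv2.COLOR_BGR2RGB)
cr=si[160:290,185:370];cv2.imwrite("pics/sidez.png",cv2.resize(cr,None,fx=4.3,fy=4.3,interpolation=cv2.INTER_CUBIC)[:,:,::-1])
for nm,i,roi in(("top",im,(225,120,365,235)),("side",si,(185,160,370,290))):
  for c,lo,hi in(("blue",(105,130,60),(125,255,255)),("red",(0,200,100),(6,255,255)),("brass",(18,100,90),(30,255,255))):
    m,l,b=blobs(i,lo,hi,roi); print(nm,c,[(s,np.round(q,1)) for _,s,q in b])
E
```

```text
top blue [([275, 203, 23, 6, 92], array([285.7, 205.5]))]
top red [([331, 210, 2, 6, 8], array([331.2, 212.5]))]
top brass [([268, 159, 6, 5, 14], array([270. , 161.2])), ([289, 161, 7, 5, 12], array([291.8, 162.8])), ([323, 174, 14, 27, 222], array([329.1, 186.1])), ([342, 177, 14, 27, 230], array([348.3, 190.4])), ([315, 191, 4, 4, 8], array([316.8, 192.2])), ([255, 194, 4, 7, 9], array([256.2, 196.9])), ([313, 200, 4, 4, 8], array([314.2, 201.6]))]
side blue [([309, 167, 9, 7, 18], array([313. , 169.8])), ([297, 216, 16, 14, 61], array([304.5, 222.5])), ([363, 266, 7, 3, 11], array([365.5, 266.8])), ([195, 288, 9, 2, 14], array([199. , 288.6]))]
side red []
side brass [([312, 177, 20, 12, 117], array([322.4, 181.6])), ([301, 183, 21, 12, 126], array([309.1, 189.8]))]
```

View pics/topz.png

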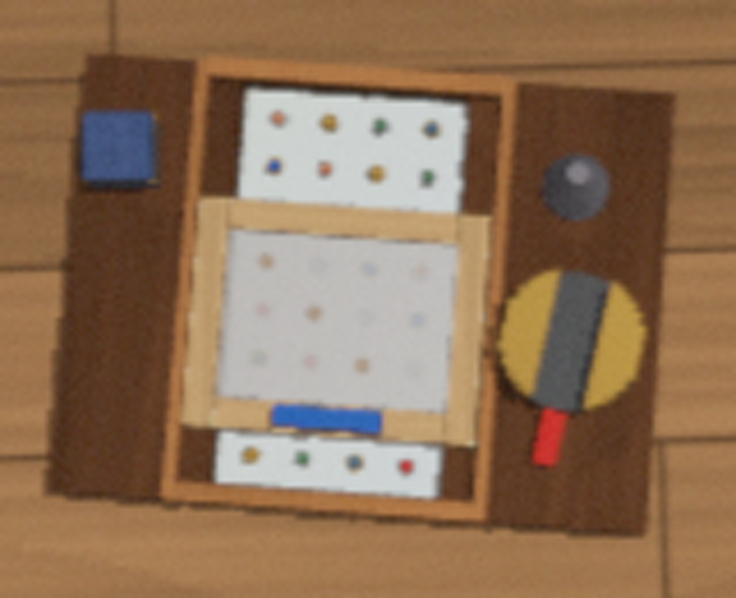

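View pics/sidez.png

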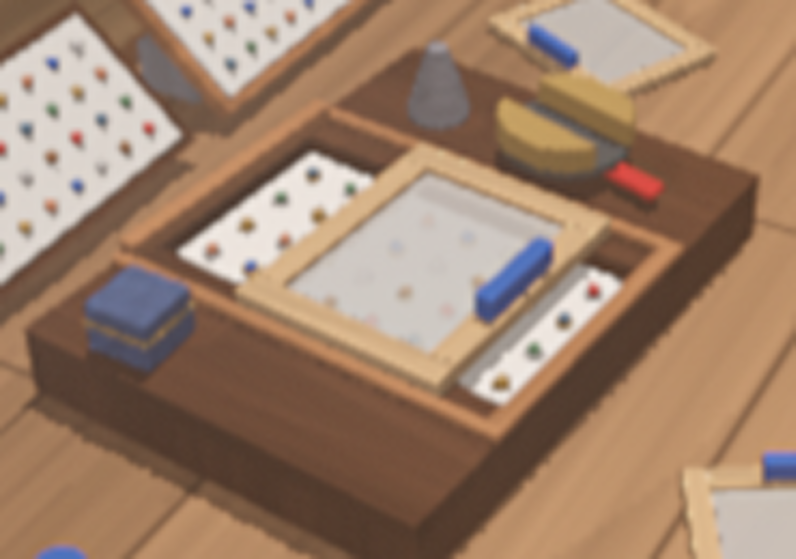

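```bash
cat >> h.py <<'E'
def z2p(p): return (np.array(p,float)+.5)/4.6-.5+np.array([215,115])
def rigid(src,dst):
    s=np.array(src)[:,:2];d=np.array(dst)[:,:2];a=s-s.mean(0);b=d-d.mean(0)
    th=np.arctan2((a[:,0]*b[:,1]-a[:,1]*b[:,0]).sum(),(a*b).sum())
    R=np.array([[np.cos(th),-np.sin(th)],[np.sin(th),np.cos(th)]])
    t=d.mean(0)-R@s.mean(0);return th,t,d-(s@R.T+t)
E
python3 - <<'E'
from h import *
p=env.camera_params("top");print("cam",-p["R"].T@p["t"])
c=ray("top",z2p([(88,57),(675,95),(643,533),(47,493)]),50)
print("corners",c.round(1)); th,t,r=rigid([(145,180),(145,-210),(-145,-210),(-145,180)],c);print(np.degrees(th),t,r.round(1))
R=np.array([[np.cos(th),-np.sin(th)],[np.sin(th),np.cos(th)]])
inv=lambda P:(np.atleast_2d(P)[:,:2]-t)@R
im=cv2.cvtColor(cv2.imread("pics/top0.png"),cv2.COLOR_BGR2RGB)
cov=ray("top",z2p([(198,197),(490,215),(475,445),(182,425)]),64);print("cover case frame",inv(cov).round(1),inv(cov).mean(0))
print("ridge",ray("top",(285.7,205),82).round(1),inv(ray("top",(285.7,205),82)))
br=ray("top",[(329.1,186.1),(348.3,190.4)],88);m=br.mean(0);print("latch",m,inv(m),"slotdir",np.degrees(np.arctan2(*(br[0]-br[1])[1::-1]))-90-np.degrees(th))
tip=ray("top",z2p([(545,465)]),63);print("tip",tip,inv(tip), np.degrees(np.arctan2(*(m-tip[0])[1::-1]))-np.degrees(th))
print("tri ridge",tri({"top":(285.7,205.5),"side":(304.5,222.5)}))
print("latch want",R@[-26,-152]+t,"ridge shut",R@[-7,0]+t)
E
```

```text
cam [ 4.42247474e+02 -5.78631893e-03  1.47960432e+03]
corners [[ 795.1  264.2   50. ]
 [ 758.5 -122.    50. ]
 [ 471.9  -91.8   50. ]
 [ 507.9  294.3   50. ]]
-5.591498344082458 [634.80920399 101.08644797] [[-1.5 -1.9]
 [-0.1  0. ]
 [ 1.8  2. ]
 [-0.2 -0.1]]
cover case frame [[ 53.2  95.6]
 [ 54.6 -94.6]
 [-95.1 -95.7]
 [-95.6  93.7]] [-20.70991964  -0.25706384]
ridge [[550.8 108.6  82. ]] [[-84.3084595   -0.72190803]]
latch [595.23157644 -47.58576535  88.        ] [[ -24.90340144 -151.82106643]] slotdir -8.673272430965975
tip [[516.85855034 -29.49057658  63.        ]] [[-104.66662717 -141.44827038]] -7.409438642617726
tri ridge [549.23619163 108.72020452  78.30901123]
latch want [594.12276121 -47.6570002 ] ridge shut [627.84251091 101.76849455]
```

The case is at about (634.8, 101.1) mm with a yaw of -5.6°. The cover is at case x ≈ -20.5, so it's about 78 mm short. The latch is at (594.5, -47.6) and about 8° turned. I'll write a helper that converts a world goal into row numbers.

```bash
cat >> h.py <<'E'
from scipy.spatial.transform import Rotation as Ro
TH=np.radians(-5.59);T0=np.array([634.5,101.1])
RC=np.array([[np.cos(TH),-np.sin(TH)],[np.sin(TH),np.cos(TH)]])
def C(x,y): return RC@[x,y]+T0
def row(xy,z,yaw,s=None):
    s=s or env.state();R=Ro.from_euler("xyz",s["ee_rot"],degrees=True)
    d=R.inv().apply(np.r_[xy,z]-s["ee_pos"])/500
    dy=(yaw-s["ee_rot"][2]+180)%360-180
    return d.round(4),round(-dy/45,3)
def st():
    s=env.state();print("t",round(s["time_s"],2),"pos",s["ee_pos"].round(1),"rot",s["ee_rot"].round(1),"F",s["force"].round(1),"M",s["torque"].round(2),"q",s["qpos"].round(0),"case",(RC.T@(s["ee_pos"][:2]-T0)).round(1))
E
python3 - <<'E'
from h import *
st();print(row((390,-206),213,174.4)); print("pre",C(-125,0))
E
```

```text
t 0.1 pos [ 238.9 -522.5  213.2] rot [-179.9   -0.    24.6] F [-0.   0.3  0.3] M [-0.    0.04 -0.04] q [-67.  18.  90.   0.  72.  -1.] case [-333.  -659.2]
(array([ 0.538 , -0.4501,  0.0012]), np.float64(-3.33))
pre [510.09444797 113.27614979]
```

Request:
arm_command(targets=[[1,0.538,-0.45,0,-1],[1,0.538,-0.45,0,-1],[1,0.538,-0.45,0,-1],[1,0.538,-0.45,0,-1],[1,0.538,-0.45,0,-1],[1,0.538,-0.45,0,-1],[1,0.538,-0.45,0,-1],[1,0.538,-0.45,0,-1]], squeeze=20)

```text
time_s: 0.77
ee_pos: [382.5, -220.0, 213.4]
ee_rot: [-179.9, -0.1, 69.6]
force: [1.1, -0.0, 0.1]
gripper_width: 40.6
```

```bash
python3 -c "
from h import *
st();print(row(C(-130,0),150,174.4))"
```

```text
t 0.77 pos [ 382.5 -220.   213.4] rot [-1.799e+02 -1.000e-01  6.960e+01] F [ 1.1 -0.   0.1] M [-0.   -0.05 -0.  ] q [-31.   6. 106.   0.  68. -11.] case [-219.5 -344.1]
(array([ 0.711 , -0.0025,  0.1277]), np.float64(-2.329))
```

Request:
arm_command(targets=[[1,0.71,0,0.06,-1],[1,0.71,0,0.06,-1],[1,0.71,0,0.06,-1],[1,0.71,0,0.06,-1],[1,0.71,0,0.06,-1],[1,0.71,0,0.06,-1],[1,0.71,0,0.06,-1],[1,0.71,0,0.06,-1]])

```text
time_s: 1.43
ee_pos: [497.5, 91.7, 185.5]
ee_rot: [-180.0, -0.1, 114.7]
force: [0.1, -0.3, -1.0]
gripper_width: 0.5
```

```bash
python3 -c "
from h import *
st();print(row(C(-130,0),150,174.4))"
```

```text
t 1.43 pos [497.5  91.7 185.5] rot [-1.800e+02 -1.000e-01  1.147e+02] F [ 0.1 -0.3 -1. ] M [-0.05 -0.15 -0.05] q [  9.  13. 101.   0.  66. -16.] case [-135.4  -22.7]
(array([0.0336, 0.0323, 0.0711]), np.float64(-1.326))
```

Request:
arm_command(targets=[[1,0.034,0.032,0.07,-1],[1,0.034,0.032,0.07,-1],[1,0.034,0.032,0.07,-1],[1,0.034,0.032,0.07,-1],[1,0.034,0.032,0.07,-1],[1,0.034,0.032,0.07,-1],[1,0.034,0.032,0.07,-1]])

```text
time_s: 2.02
ee_pos: [504.6, 113.9, 150.1]
ee_rot: [180.0, -0.1, 160.0]
force: [0.3, -0.1, 0.1]
gripper_width: 0.9
```

```bash
python3 -c "
from h import *
st();print(row(C(-130,0),71,174.4))"
```

```text
t 2.02 pos [504.6 113.9 150.1] rot [ 1.8e+02 -1.0e-01  1.6e+02] F [ 0.3 -0.1  0.1] M [ 0.04 -0.14  0.01] q [ 11.  16. 103.   0.  61. -59.] case [-1.306e+02  1.000e-01]
(array([-1.600e-03,  1.000e-04,  1.581e-01]), np.float64(-0.32))
```

Request:
arm_command(targets=[[1,0,0,0.06,-0.32],[1,0,0,0.12,-0.32],[1,0,0,0.157,-0.32],[1,0,0,0.157,-0.32],[1,0,0,0.157,-0.32]])

```text
time_s: 2.43
ee_pos: [503.7, 113.8, 70.9]
ee_rot: [180.0, -0.3, 174.4]
force: [-0.5, 0.1, 0.6]
gripper_width: 0.5
```

```bash
python3 -c "
from h import *
st();print(row(C(-36,0),71,174.4),row(C(-27,0),71,174.4))
for n,(a,b,c,d) in dict(top=(215,115,375,245),side=(185,100,370,290)).items():
  im=env.grab_frame(n)[b:d,a:c];cv2.imwrite(f'pics/{n}1.png',cv2.resize(im,None,fx=3,fy=3,interpolation=2)[:,:,::-1])"
```

```text
t 2.43 pos [503.7 113.8  70.9] rot [180.   -0.3 174.4] F [-0.5  0.1  0.6] M [ 0.11 -0.17  0.04] q [ 11.  21. 109.   0.  51. -73.] case [-1.314e+02 -1.000e-01]
(array([-0.1907,  0.0002, -0.0012]), np.float64(-0.001)) (array([-2.087e-01,  2.000e-04, -1.300e-03]), np.float64(-0.001))
```

View pics/side1.png

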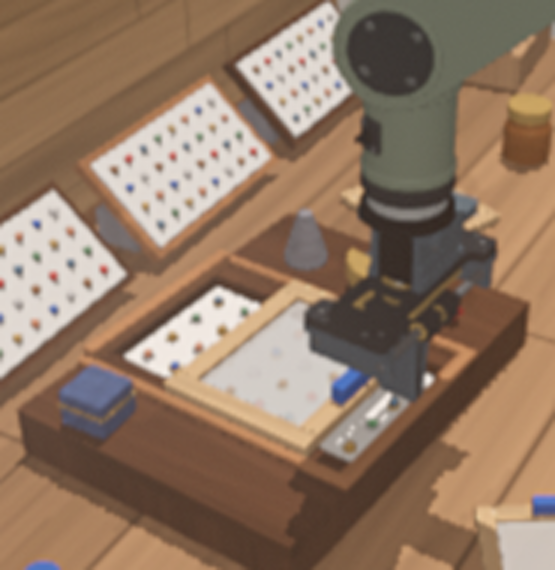

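The closed fingers sit just behind the blue ridge at about (350,385) in this crop, clear of the cover. I'll push slowly.

Request:
arm_command(targets=[[1,-0.02,0,0,0],[1,-0.034,0,0,0],[1,-0.046,0,0,0],[1,-0.058,0,0,0],[1,-0.072,0,0,0],[1,-0.086,0,0,0],[1,-0.1,0,0,0],[1,-0.114,0,0,0]])

```text
time_s: 3.2
ee_pos: [562.8, 108.5, 72.6]
ee_rot: [179.9, -0.0, 174.4]
force: [-2.9, 0.8, 2.4]
gripper_width: 0.4
```

```bash
python3 -c "
from h import *
st();print(row(C(-36,0),71,174.4),row(C(-27,0),71,174.4))"
```

```text
t 3.2 pos [562.8 108.5  72.6] rot [179.9  -0.  174.4] F [-2.9  0.8  2.4] M [0.13 0.36 0.04] q [ 10.  25. 101.   0.  54. -75.] case [-72.1   0.4]
(array([-0.0722, -0.0007,  0.0032]), np.float64(-0.0)) (array([-0.0902, -0.0007,  0.0032]), np.float64(-0.0))
```

Request:
arm_command(targets=[[1,-0.014,0,0.002,0],[1,-0.026,0,0.002,0],[1,-0.038,0,0.002,0],[1,-0.05,0,0.002,0],[1,-0.06,0,0.002,0],[1,-0.068,0,0.002,0],[1,-0.074,0,0.002,0],[1,-0.078,0,0.002,0]])

```text
time_s: 3.87
ee_pos: [602.0, 104.6, 71.4]
ee_rot: [179.9, -0.0, 174.4]
force: [-2.0, 0.1, -1.0]
gripper_width: 0.5
```

```bash
python3 -c "
from h import *
st();print(row(C(-36,0),71,174.4),row(C(-27,0),71,174.4))"
```

```text
t 3.87 pos [602.  104.6  71.4] rot [179.9  -0.  174.4] F [-2.   0.1 -1. ] M [ 0.01  0.27 -0.03] q [  9.  28.  96.   0.  56. -76.] case [-32.7   0.3]
(array([ 0.0066, -0.0006,  0.0009]), np.float64(-0.0)) (array([-0.0114, -0.0006,  0.0008]), np.float64(-0.0))
```

Creeping forward until contact with the stop shows as force.

Request:
arm_command(targets=[[1,-0.003,0,0,0],[1,-0.006,0,0,0],[1,-0.009,0,0,0],[1,-0.012,0,0,0],[1,-0.012,0,0,0]])

```text
time_s: 4.28
ee_pos: [602.1, 104.5, 71.5]
ee_rot: [180.0, -0.8, 174.4]
force: [-14.2, 2.7, 10.5]
gripper_width: 0.2
```

```bash
python3 -c "
from h import *
st();print(row(C(-60,0),72,174.4),row(C(-60,0),130,174.4))"
```

```text
t 4.28 pos [602.1 104.5  71.5] rot [180.   -0.8 174.4] F [-14.2   2.7  10.5] M [0.45 2.4  0.04] q [  9.  29.  95.   0.  57. -76.] case [-32.6   0.2]
(array([ 0.0548, -0.0005, -0.0003]), np.float64(-0.001)) (array([ 0.0563, -0.0005, -0.1163]), np.float64(-0.001))
```

Request:
arm_command(targets=[[1,-0.016,0,0,0],[1,-0.016,0,0,0],[1,0.0,0,0,0],[1,0.04,0,0,0],[1,0.055,0,0,0],[1,0.055,0,-0.06,0],[1,0.055,0,-0.12,0],[1,0.055,0,-0.12,0]])

```text
time_s: 4.95
ee_pos: [580.0, 107.8, 137.9]
ee_rot: [179.8, -0.0, 174.4]
force: [-0.1, 0.2, 1.2]
gripper_width: 0.3
```

```bash
python3 -c "
from h import *
st();print(row((570,-20),130,166.4))
print(row(C(-200,-60),160,166.4))"
```

```text
t 4.95 pos [580.  107.8 137.9] rot [179.8  -0.  174.4] F [-0.1  0.2  1.2] M [ 0.07 -0.15  0.01] q [  9.  23.  94.   0.  63. -75.] case [-54.9   1.3]
(array([-0.0053, -0.2563,  0.0149]), np.float64(0.177))
(array([ 0.2901, -0.1226, -0.0444]), np.float64(0.177))
```

Request:
arm_command(targets=[[1,0.29,-0.12,-0.044,0.177],[1,0.29,-0.12,-0.044,0.177],[1,0.29,-0.12,-0.044,0.177],[1,0.29,-0.12,-0.044,0.177],[1,0.29,-0.12,-0.044,0.177],[1,0.29,-0.12,-0.044,0.177]])

```text
time_s: 5.45
ee_pos: [429.9, 61.9, 160.6]
ee_rot: [179.7, 0.1, 166.4]
force: [0.4, 0.1, 0.1]
gripper_width: 0.6
```

```bash
python3 -c "
from h import *
st()
im=env.grab_frame('top');cv2.imwrite('pics/top2.png',im[:,:,::-1]);cv2.imwrite('pics/topz2.png',cv2.resize(im[115:245,215:375],None,fx=4.6,fy=4.6,interpolation=2)[:,:,::-1])
im=env.grab_frame('side');cv2.imwrite('pics/side2.png',cv2.resize(im[160:290,185:370],None,fx=4.3,fy=4.3,interpolation=2)[:,:,::-1])"
```

```text
t 5.45 pos [429.9  61.9 160.6] rot [1.797e+02 1.000e-01 1.664e+02] F [0.4 0.1 0.1] M [ 0.1  -0.18  0.02] q [  7.   8. 112.   0.  60. -70.] case [-199.8  -58.9]
```

View pics/topz2.png

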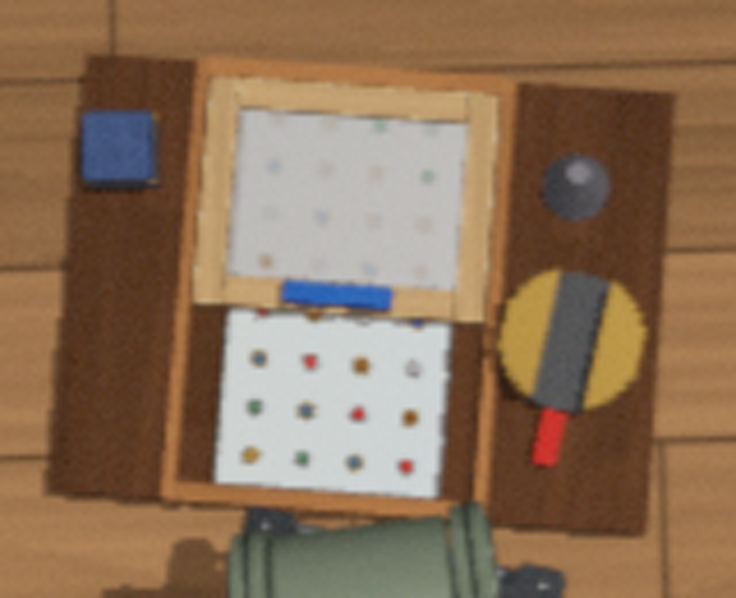

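View pics/side2.png

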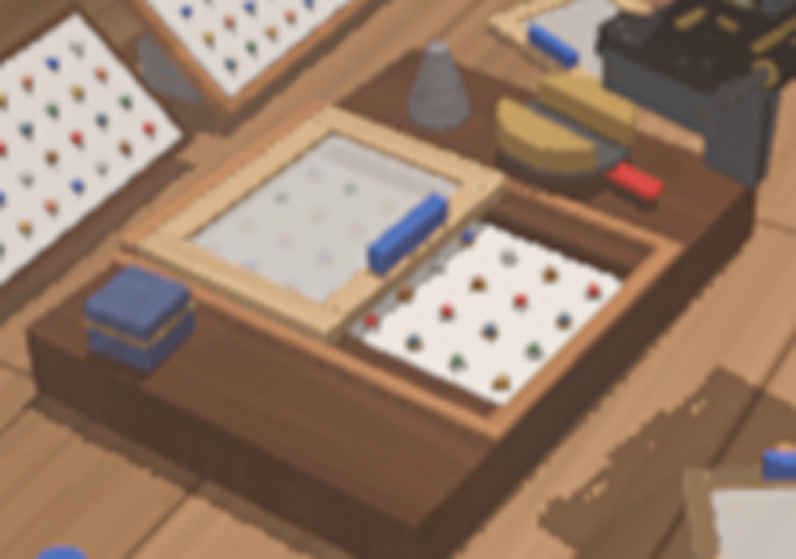

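```bash
python3 -c "
from h import *
c=ray('top',z2p([(210,75),(500,93),(482,322),(194,302)]),64);i=(c[:,:2]-T0)@RC;print(i.round(1),i.mean(0))
m,l,b=blobs(cv2.cvtColor(cv2.imread('pics/top2.png'),cv2.COLOR_BGR2RGB),(105,130,60),(125,255,255),(225,120,365,235))
for _,s,q in b: print(s,q,(ray('top',q,82)[:,:2]-T0)@RC)
print(row((594.5,-47.6),130,166.4))
"
```

```text
[[134.4  94.3]
 [135.5 -95.4]
 [-15.1 -94.4]
 [-15.2  92.5]] [59.89677563 -0.74273076]
[277, 176, 23, 6, 97] [288.08247423 178.65979381] [[-6.09539075 -1.70755218]]
(array([-0.3686, -0.1375,  0.0604]), np.float64(0.0))
```

The cover is home: its centre reads +59.9 against +58, and the ridge reads -6.1 against -7. Next I'll go over the latch.

Request:
arm_command(targets=[[1,-0.367,-0.137,0.06,0],[1,-0.367,-0.137,0.06,0],[1,-0.367,-0.137,0.06,0],[1,-0.367,-0.137,0.06,0],[1,-0.367,-0.137,0.06,0],[1,-0.367,-0.137,0.06,0],[1,-0.367,-0.137,0.06,0],[1,-0.367,-0.137,0.06,0]])

```text
time_s: 6.22
ee_pos: [593.8, -46.9, 129.1]
ee_rot: [179.7, -0.0, 166.4]
force: [-0.5, 0.3, 0.2]
gripper_width: 0.5
```

```bash
python3 -c "
from h import *
st();print(row((593.5,-47.6),98,166.4),row((593.5,-47.6),74,166.4))"
```

```text
t 6.22 pos [593.8 -46.9 129.1] rot [179.7  -0.  166.4] F [-0.5  0.3  0.2] M [ 0.1  -0.13 -0.03] q [ -6.  24.  94.   0.  62. -82.] case [ -26.1 -151.2]
(array([ 0.0003, -0.0019,  0.0622]), np.float64(0.0)) (array([ 0.0003, -0.0021,  0.1102]), np.float64(0.0))
```

Request:
arm_command(targets=[[1,0,0,0.03,0],[1,0,0,0.06,0],[1,0,0,0.075,0],[1,0,0,0.085,0],[1,0,0,0.09,0],[1,0,0,0.09,0]])

```text
time_s: 6.72
ee_pos: [593.7, -46.2, 84.2]
ee_rot: [179.7, -0.0, 166.4]
force: [-0.4, -0.9, 0.0]
gripper_width: 0.4
```

```bash
python3 -c "
from h import *
st();print(row((593.5,-47.6),74,166.4))
im=env.grab_frame('side');cv2.imwrite('pics/side3.png',cv2.resize(im[130:230,250:400],None,fx=5,fy=5,interpolation=2)[:,:,::-1])"
```

```text
t 6.72 pos [593.7 -46.2  84.2] rot [179.7  -0.  166.4] F [-0.4 -0.9  0. ] M [ 0.01 -0.14  0.01] q [ -6.  26.  97.   0.  56. -82.] case [ -26.3 -150.6]
(array([-0.0003, -0.0029,  0.0204]), np.float64(0.001))
```

View pics/side3.png

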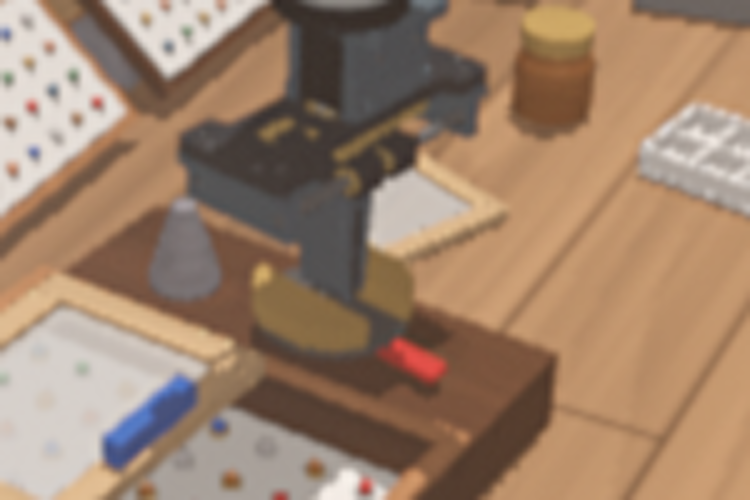

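The fingertips at about (335,290) are entering the slot with no vertical force. The red tongue still points toward the robot. I'll go to depth, then turn.

Request:
arm_command(targets=[[1,0,-0.003,0.008,0],[1,0,-0.003,0.014,0],[1,0,-0.003,0.02,0],[1,0,-0.003,0.02,0]])

```text
time_s: 7.1
ee_pos: [593.3, -47.9, 74.0]
ee_rot: [179.7, -0.0, 166.4]
force: [0.1, -0.2, -0.0]
gripper_width: 0.1
```

```bash
python3 -c "
from h import *
st();print(row((593.5,-47.6),74,166.4))"
```

```text
t 7.1 pos [593.3 -47.9  74. ] rot [179.7  -0.  166.4] F [ 0.1 -0.2 -0. ] M [ 0.09 -0.12  0.04] q [ -6.  27.  98.   0.  55. -82.] case [ -26.5 -152.3]
(array([-0.0003,  0.0006,  0.    ]), np.float64(0.0))
```

In the slot at depth, contact-free. I'll turn clockwise (+tool z).

Request:
arm_command(targets=[[1,0,0,0,0.1],[1,0,0,0,0.2],[1,0,0,0,0.3],[1,0,0,0,0.4],[1,0,0,0,0.5],[1,0,0,0,0.6],[1,0,0,0,0.7],[1,0,0,0,0.75]])

```text
time_s: 7.77
ee_pos: [595.1, -47.0, 74.5]
ee_rot: [179.6, -0.1, 132.5]
force: [3.6, 3.5, -1.3]
gripper_width: 0.7
```

```bash
python3 -c "
from h import *
st();print(row((593.5,-47.6),74,132))"
```

```text
t 7.77 pos [595.1 -47.   74.5] rot [ 1.796e+02 -1.000e-01  1.325e+02] F [ 3.6  3.5 -1.3] M [ 0.53 -0.7   0.11] q [ -6.  27.  98.   0.  55. -49.] case [ -24.7 -151.2]
(array([ 0.0013, -0.0033,  0.0009]), np.float64(0.01))
```

Request:
arm_command(targets=[[1,0,0,0,0.1],[1,0,0,0,0.2],[1,0,0,0,0.3],[1,0,0,0,0.4],[1,0,0,0,0.5],[1,0,0,0,0.6],[1,0,0,0,0.7],[1,0,0,0,0.75]])

```text
time_s: 8.43
ee_pos: [594.5, -47.8, 74.4]
ee_rot: [179.8, -0.2, 98.6]
force: [-1.0, -3.0, 0.8]
gripper_width: 0.6
```

```bash
python3 -c "
from h import *
st()
for n,(a,b,c,d) in dict(side=(230,130,380,260),top=(215,115,375,245)).items():
  im=env.grab_frame(n)[b:d,a:c];cv2.imwrite(f'pics/{n}4.png',cv2.resize(im,None,fx=4.5,fy=4.5,interpolation=2)[:,:,::-1])"
```

```text
t 8.43 pos [594.5 -47.8  74.4] rot [179.8  -0.2  98.6] F [-1.  -3.   0.8] M [-0.41  0.2   0.15] q [ -6.  27.  98.   0.  55. -15.] case [ -25.3 -152.1]
```

View pics/side4.png

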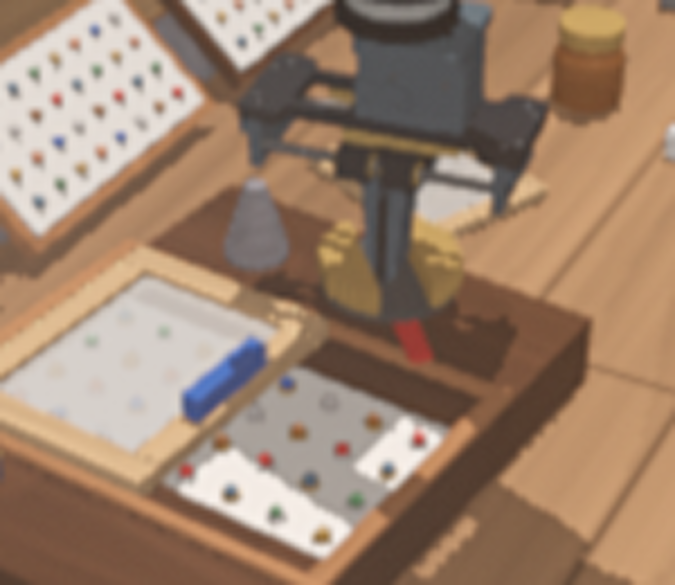

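The latch is following: the tongue at about (415,340) has swung toward the track. I'll continue to the stop.

Request:
arm_command(targets=[[1,0,0,0,0.1],[1,0,0,0,0.2],[1,0,0,0,0.3],[1,0,0,0,0.4],[1,0,0,0,0.45],[1,0,0,0,0.45]])

```text
time_s: 9.03
ee_pos: [593.8, -48.2, 74.3]
ee_rot: [179.9, -0.2, 78.6]
force: [-2.2, -3.0, 1.0]
gripper_width: 0.3
```

```bash
python3 -c "
from h import *
st()"
```

```text
t 9.03 pos [593.8 -48.2  74.3] rot [179.9  -0.2  78.6] F [-2.2 -3.   1. ] M [-0.47  0.45  0.1 ] q [-6. 27. 98.  0. 55.  5.] case [ -26.  -152.6]
```

Request:
arm_command(targets=[[1,0,0,0,0.05],[1,0,0,0,0.1],[1,0,0,0,0.15],[1,0,0,0,0.2],[1,0,0,0,0.2]])

```text
time_s: 9.45
ee_pos: [593.4, -48.4, 74.4]
ee_rot: [-180.0, -0.2, 69.6]
force: [-2.2, -2.8, 1.8]
gripper_width: 0.5
```

```bash
python3 -c "
from h import *
st()"
```

```text
t 9.45 pos [593.4 -48.4  74.4] rot [-180.    -0.2   69.6] F [-2.2 -2.8  1.8] M [-0.36  0.31  0.07] q [-6. 27. 98.  0. 55. 14.] case [ -26.3 -152.8]
```

Request:
arm_command(targets=[[1,0,0,0,0.05],[1,0,0,0,0.1],[1,0,0,0,0.1]])

```text
time_s: 9.7
ee_pos: [593.2, -48.4, 74.4]
ee_rot: [-179.9, -0.2, 65.2]
force: [-2.8, -1.4, 0.7]
gripper_width: 0.5
```

```bash
python3 -c "
from h import *
st()
for n,(a,b,c,d) in dict(side=(230,130,380,260),top=(215,115,375,245)).items():
  im=env.grab_frame(n)[b:d,a:c];cv2.imwrite(f'pics/{n}5.png',cv2.resize(im,None,fx=4.5,fy=4.5,interpolation=2)[:,:,::-1])"
```

```text
t 9.7 pos [593.2 -48.4  74.4] rot [-179.9   -0.2   65.2] F [-2.8 -1.4  0.7] M [-0.3   0.25  0.12] q [-6. 27. 98.  0. 55. 19.] case [ -26.5 -152.9]
```

View pics/side5.png

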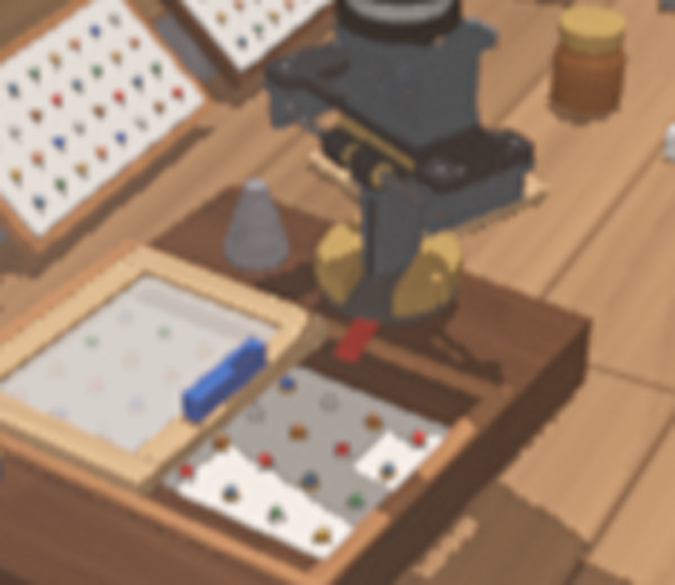

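View pics/top5.png

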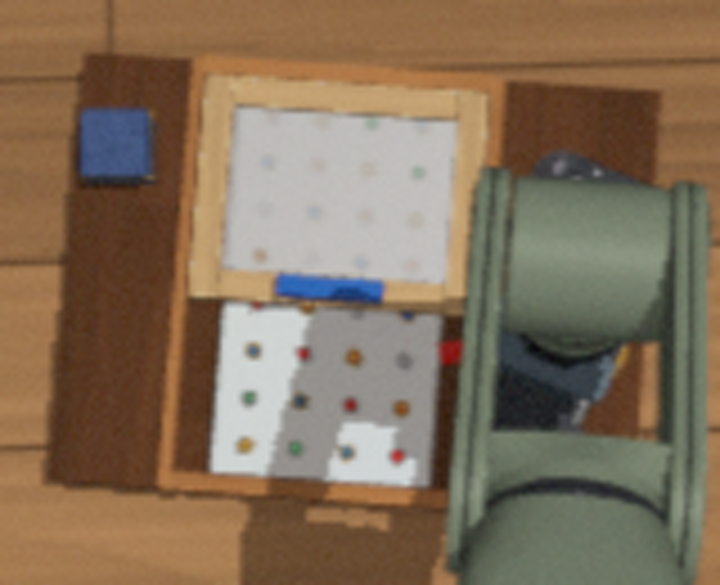

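```bash
python3 -c "
from h import *
p=(np.array([(442,341),(442,362)])+.5)/4.5-.5+[215,115]
i=(ray('top',p,63)[:,:2]-T0)@RC;print(i);m=i.mean(0);print(90+np.degrees(np.arctan2(m[0]+25.5,m[1]+152)))"
```

```text
[[-33.55725359 -76.22659529]
 [-47.44766216 -77.23723138]]
78.72751832431348
```

Request:
arm_command(targets=[[1,0,0,0,0.05],[1,0,0,0,0.1],[1,0,0,0,0.15],[1,0,0,0,0.15]])

```text
time_s: 10.13
ee_pos: [592.9, -48.4, 74.3]
ee_rot: [-179.9, -0.2, 58.6]
force: [-2.7, -0.4, 1.4]
gripper_width: 0.4
```

```bash
python3 -c "
from h import *
st()"
```

```text
t 10.13 pos [592.9 -48.4  74.3] rot [-179.9   -0.2   58.6] F [-2.7 -0.4  1.4] M [-0.27  0.37  0.06] q [-6. 27. 98.  0. 55. 25.] case [ -26.8 -152.9]
```

Request:
arm_command(targets=[[1,0.001,0,0,0.05],[1,0.001,0,0,0.1],[1,0.001,0,0,0.14],[1,0.001,0,0,0.14]])

```text
time_s: 10.47
ee_pos: [592.8, -48.3, 74.3]
ee_rot: [-179.8, -0.1, 52.4]
force: [-4.1, -1.9, 1.8]
gripper_width: 0.6
```

```bash
python3 -c "
from h import *
st()
im=env.grab_frame('top');cv2.imwrite('pics/top6.png',cv2.resize(im[165:225,290:370],None,fx=8,fy=8,interpolation=2)[:,:,::-1])"
```

```text
t 10.47 pos [592.8 -48.3  74.3] rot [-1.798e+02 -1.000e-01  5.240e+01] F [-4.1 -1.9  1.8] M [-0.43  0.49  0.12] q [-6. 27. 98.  0. 55. 32.] case [ -27.  -152.7]
```

View pics/top6.png

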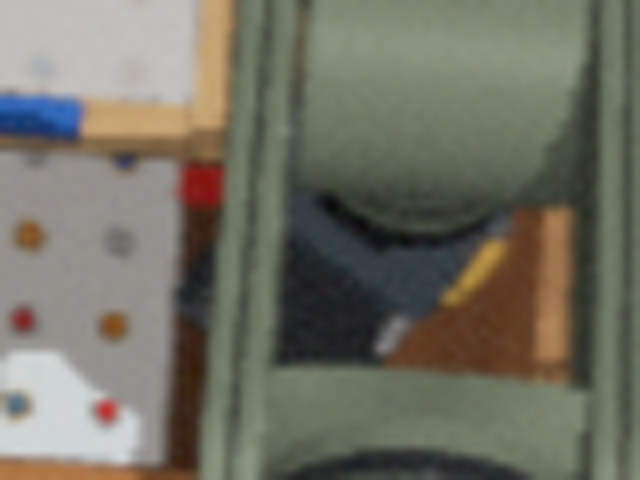

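The red tongue at about (200,185) is nearly square to the case and just behind the cover. I'll continue in small steps until the torque rises.

```bash
python3 -c "
from h import *
p=(np.array([(182,166),(182,206)])+.5)/8-.5+[290,165]
i=(ray('top',p,63)[:,:2]-T0)@RC;print(i);m=i.mean(0);print(90+np.degrees(np.arctan2(m[0]+25.5,m[1]+152)))"
```

```text
[[-18.53112851 -73.58016507]
 [-33.43859279 -74.66611346]]
89.64328159112749
```

Request:
arm_command(targets=[[1,0.001,0,0,0.05],[1,0.001,0,0,0.1],[1,0.001,0,0,0.1]])

```text
time_s: 10.77
ee_pos: [592.7, -47.6, 74.4]
ee_rot: [-179.8, -0.1, 48.0]
force: [-3.5, -0.3, 3.6]
gripper_width: 0.2
```

```bash
python3 -c "
from h import *
st()"
```

```text
t 10.77 pos [592.7 -47.6  74.4] rot [-1.798e+02 -1.000e-01  4.800e+01] F [-3.5 -0.3  3.6] M [-0.18  0.55  0.5 ] q [-6. 27. 98.  0. 55. 36.] case [ -27.1 -152.1]
```

The moment jumped from 0.12 to 0.50 N m, so the latch is at the stop. I'll add a small nudge, unload, then lift out.

Request:
arm_command(targets=[[1,0,0,0,0.04],[1,0,0,0,0.04]])

```text
time_s: 10.93
ee_pos: [592.7, -47.3, 74.4]
ee_rot: [-179.8, -0.1, 46.4]
force: [-3.0, -0.4, 3.2]
gripper_width: 0.6
```

```bash
python3 -c "
from h import *
st()"
```

```text
t 10.93 pos [592.7 -47.3  74.4] rot [-1.798e+02 -1.000e-01  4.640e+01] F [-3.  -0.4  3.2] M [-0.03  0.41  0.66] q [-6. 27. 98.  0. 55. 38.] case [ -27.1 -151.7]
```

Request:
arm_command(targets=[[1,0,0,0,-0.1],[1,0,0,0,-0.2],[1,0,0,0,-0.25],[1,0,0,0,-0.25]])

```text
time_s: 11.27
ee_pos: [593.3, -47.0, 74.3]
ee_rot: [-179.8, -0.2, 57.8]
force: [-0.8, -0.7, -0.1]
gripper_width: 0.3
```

```bash
python3 -c "
from h import *
st()"
```

```text
t 11.27 pos [593.3 -47.   74.3] rot [-179.8   -0.2   57.8] F [-0.8 -0.7 -0.1] M [-0.06  0.12 -0.01] q [-6. 27. 98.  0. 55. 26.] case [ -26.6 -151.4]
```

Unloaded. I'll go straight up, then back.

Request:
arm_command(targets=[[1,0,0,-0.03,0],[1,0,0,-0.08,0],[1,0,0,-0.15,0],[1,0,0,-0.2,0],[1,0,0,-0.2,0]])

```text
time_s: 11.68
ee_pos: [597.8, -47.3, 180.5]
ee_rot: [179.5, -0.6, 57.7]
force: [0.1, -0.7, 0.7]
gripper_width: 0.4
```

```bash
python3 -c "
from h import *
st();print(row((400,-150),200,57.8))"
```

```text
t 11.68 pos [597.8 -47.3 180.5] rot [179.5  -0.6  57.7] F [ 0.1 -0.7  0.7] M [-0.02 -0.1   0.06] q [-6. 21. 90.  0. 68. 26.] case [ -22.1 -151.3]
(array([-0.3844, -0.2244, -0.0451]), np.float64(-0.002))
```

Request:
arm_command(targets=[[1,-0.38,-0.22,-0.05,0],[1,-0.38,-0.22,-0.05,0],[1,-0.38,-0.22,-0.05,0],[1,-0.38,-0.22,-0.05,0],[1,-0.38,-0.22,-0.05,0],[1,-0.38,-0.22,-0.05,0],[1,-0.38,-0.22,-0.05,0]])

```text
time_s: 12.27
ee_pos: [401.7, -150.1, 202.9]
ee_rot: [179.4, -0.7, 57.5]
force: [0.6, 0.4, -0.1]
gripper_width: 0.5
```

```bash
python3 -c "
from h import *
st()
im=env.grab_frame('top');cv2.imwrite('pics/top7.png',im[:,:,::-1]);cv2.imwrite('pics/topz7.png',cv2.resize(im[115:245,215:375],None,fx=4.6,fy=4.6,interpolation=2)[:,:,::-1])
for c,lo,hi in(('blue',(105,130,60),(125,255,255)),('brass',(18,100,90),(30,255,255))):
    m,l,b=blobs(im,lo,hi,(225,120,365,235),60)
    for _,s,q in b: print(c,s,q,(ray('top',q,82 if c=='blue' else 88)[:,:2]-T0)@RC)
im=env.grab_frame('side');cv2.imwrite('pics/side7.png',im[:,:,::-1])"
```

```text
t 12.27 pos [ 401.7 -150.1  202.9] rot [179.4  -0.7  57.5] F [ 0.6  0.4 -0.1] M [ 0.02 -0.09  0.01] q [-22.   5. 109.   1.  66.  10.] case [-207.2 -272.7]
blue [277, 176, 23, 6, 97] [288.08247423 178.65979381] [[-6.09539075 -1.70755218]]
brass [325, 173, 29, 11, 221] [339.26244344 178.60633484] [[   3.78690876 -151.52737959]]
brass [325, 193, 28, 12, 220] [338.00909091 198.07272727] [[ -53.44657622 -151.77921372]]
```

View pics/topz7.png

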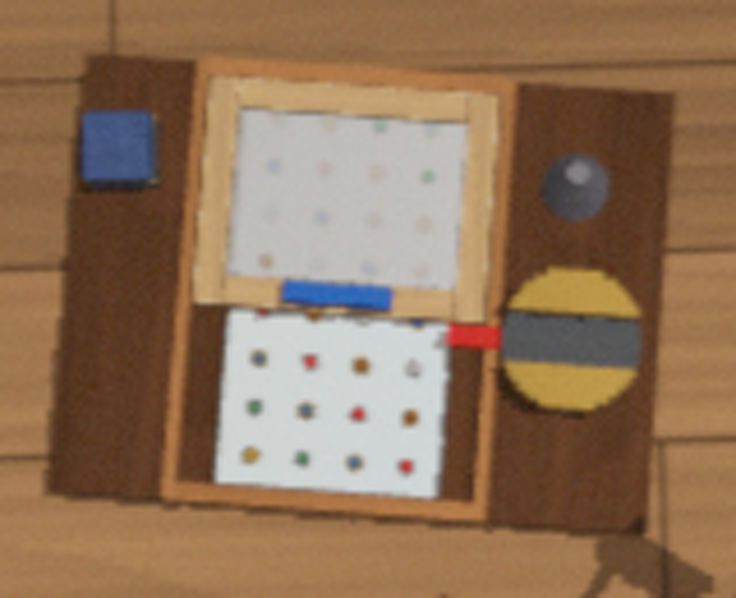

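View pics/side7.png

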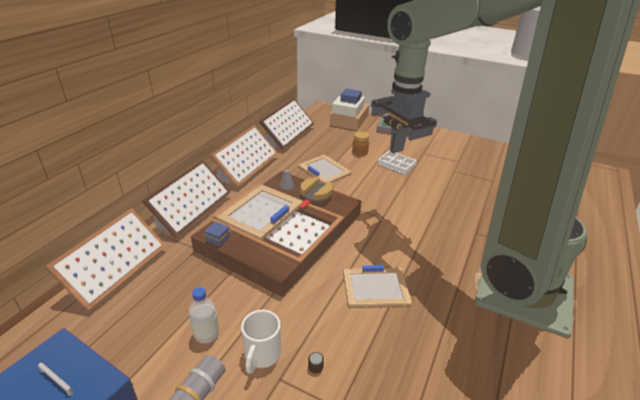

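The slot lies across the case within 0.3° of a quarter turn. The red tongue is at about (473,336), just behind the cover's near edge. The ridge hasn't moved and nothing else was disturbed, so I'm handing in.

```bash
python3 -c "
from h import *
print(env.job_done());st()"
```

```text
the job is handed in; nothing more can be done
None
the job is handed in; nothing more can be done
```

The display case is shut and locked, handed in after about 12.4 s of the 54 s allowed; the hand-in gives no verdict. I pushed the largest cover home by its blue ridge with the closed fingertips. I then set them in the latch slot and turned it clockwise to its stop, and lifted clear.

**Cover:** the push stopped dead with the force rising to about 14 N. The picture puts the cover's centre at +59.9 mm against a nominal +58, and the ridge at -6.1 mm against -7. The ridge had not moved in the last picture.

**Latch:** the turning moment rose from about 0.1 to 0.66 N m at the stop. The last picture shows the slot within about 0.3° of a quarter turn, with the red tongue just behind the cover's near edge. The ring cone, ring box and other things look unmoved, and the robot touches nothing.

**Disagreements:**
- The push ended with the fingers about 2.6 mm short of where I expected. That is about the size of the calibration error, and the picture still shows the cover home.
- The fingers turned about 30° further than the latch, where I expected about 14°. I kept turning until the moment rose, rather than trusting the tool angle.

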